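Set a rotor up in the run-out stand

TASK

Take the freshly washed rotor from the draining rack, gripping its shaft at the balance point so that it hangs level, and carry it level to the run-out stand. Lower it gently so that both ends lie in the V rests, wheel beside the dial gauge and long tail under the hold-down clamp, then press the clamp's handle fully down to hold it there. Leave the other things on the bench undisturbed.

Things in the scene. Friction and masses are not known exactly. Their poses are not given: they have to be found in the camera images.
- rotor: steel rotor, 0.38 kg: round shaft 12 mm thick, 236 mm long, with a solid dark wheel (50 mm across, 12 mm thick) near one end. Origin: balance point on the axis, 39 mm from the wheel's inner face on the long side. +x runs along the shaft to the tail end, 155 mm away; its turn about x is arbitrary. At first it leans 30 degrees in the rack: wheel low at the robot's side, tail high and farther off
- journal_short (a point): point on the rotor's axis in the middle of the short end's journal, 67 mm from the balance point towards -x, beyond the wheel
- journal_tail (a point): point on the rotor's axis in the middle of the tail journal, 126 mm from the balance point towards +x
- drain_rack: fixed grey plastic tray 150 x 130 mm, walls 20 mm; its far end wall is a 4 mm comb plate 88 mm high with three open-topped notches 14 mm wide and deep. The rotor's wheel stands on the floor, its shaft lies in the middle notch 60 mm from the balance point, so a tool square to the shaft leans 30 degrees over towards the wheel end. Origin: centre of the underside; +x towards the comb
- stand: fixed grey run-out stand: base 226 x 110 x 12 mm with two 90 degree V rests, 28 mm wide at the mouth, 10 mm thick, 193 mm apart. Origin: underside of the base below the shaft line, midway between the rests; +x from the short-end rest (near the robot) to the tail rest. On its -y side: a dial gauge (42 mm across, 67 mm high) beside the wheel's place, and the clamp beside the tail rest
- rest_short (a point): where the rotor's axis lies above the short-end V rest when seated, 62 mm above the bench; the short journal belongs here. The wheel's outer face is then 11 mm from the rest
- rest_tail (a point): where the rotor's axis lies above the tail V rest when seated, 62 mm above the bench; the tail journal belongs here
- clamp_handle (a joint): toggle clamp's handle angle, rad: 0 = open (start), pointing up and outwards, 57 degrees above level; 1.0 = fully down: level, pointing to the stand's -y. A link swings the clamp's arm over until its sprung rubber pad presses on the shaft at the tail rest. Takes 3 to 5 N at the grip; stays where it is left
- clamp_grip (a point): point on the axis of the handle's black rubber grip (15 mm in diameter, 50 mm long), 55 mm from the handle's pivot; the grip ends 17 mm beyond it
- clamp_pivot (a point): the handle's pivot on the stand, 82 mm above the bench, 56 mm to the -y side of the tail rest, its axis parallel to the shaft (stand x). The open arm stands upright beside the tail rest, up to 125 mm above the bench, clear of the shaft's way down
- driver: bystander: thin precision screwdriver 115 mm long, 10 mm thick, lying between rack and stand
- flux_bottle: bystander: small white bottle with a black cap, 27 mm across and 62 mm tall, standing between rack and stand near the drawer cabinet
- esd_brush: bystander: flat black brush 151 mm long, lying to the left of the rack
- relay_1: bystander: black cube relay 24 x 34 x 22 mm, lying near the robot at the right

How it is judged:
On the way, in this order (a step that is already met when the one before it is completed fails the run):
1. the rotor is held clear above the rack, gripped within 15 mm of its balance point and level within 6 degrees (height (world z) of rotor above 0.1 m and x of the grasp point in the frame of rotor between -0.015 and 0.015 m and contact force between rotor and the fingers above 2 N and angle between rotor's own x axis and vertical between 1.466 and 1.676 rad), for 0.3 s.
2. the rotor lies in both V rests, the right way round, with the clamp still open (distance between journal_short and rest_short below 0.007 m and distance between journal_tail and rest_tail below 0.007 m and contact force between rotor and stand above 1 N and value of joint clamp_handle below 0.3 rad), for 0.2 s.
At the end, for the whole second after the job is handed in: The rotor lies still and released in the stand, level within 1.5 degrees, each journal's middle within 7 mm of its V rest (short end with the wheel beside the gauge, tail under the clamp), and the clamp handle is down (0.93 rad or more) (distance between journal_short and rest_short below 0.007 m and distance between journal_tail and rest_tail below 0.007 m and angle between rotor's own x axis and vertical between 1.545 and 1.597 rad and value of joint clamp_handle above 0.93 rad and linear speed of rotor below 0.01 m/s); the robot touches nothing.
It fails at once if the rotor is carried more than 14 degrees off level away from the rack (horizontal distance between rotor and drain_rack above 0.12 m and (angle between rotor's own x axis and vertical below 1.326 rad or angle between rotor's own x axis and vertical above 1.816 rad)).
It fails at once if the rotor is dropped into the rests (faster than 0.3 m/s within 25 mm of its seat) (distance between journal_short and rest_short below 0.025 m and distance between journal_tail and rest_tail below 0.025 m and linear speed of rotor above 0.3 m/s).
It fails at once if the rotor is forced onto the stand with more than 50 N (contact force between rotor and stand above 50 N).
It fails at once if a bystander is moved by more than 30 mm (distance of any of driver, flux_bottle, esd_brush, relay_1 from where it was at the start of the episode above 0.03 m).
It also fails if it takes over 50 s, if anything falls off the work surface, if the arm or the gripper's body presses on something with over 40 N, if the wrist force passes 120 N, or if a joint passes its speed limit or range.

ROBOT

A 6-joint arm with a two-finger parallel gripper is mounted at the origin on a cart in front of the work surface, level with it; the furniture and walls round the work are solid. World frame = base frame: x ahead of the robot, y to its left, z up, the work surface at z = 0. Lengths are in m, angles in rad, forces in N, time in s.
With the tool pointing down it reaches from about 0.375 to 0.9 m from the base axis. Payload 3.1 kg.
Tool frame: the origin (TCP) lies between the finger pads; the fingertips stand 19 mm ahead of it and the grasp point (between the pads) is the TCP; z points along the fingers, y is the line along which they close (so a half turn about z gives the same grasp; the last joint's range is limited). The gripper opens to 85 mm and grips with 20 to 120 N. Pads are 22 mm wide; open, the fingers measure 114 mm over their backs; the gripper's body (76 mm by 85 mm) begins 54 mm behind the grasp point. The pads swing forward as they close: fully open they stand 13 mm farther back than shut.
Start: joints at [-1.286, 0.527, 1.433, -0, 1.181, -0.178], TCP at [0.279, -0.559, 0.25] pointing down, gripper open.
Joint ranges: [-3.08, 3.08], [-0.75, 2.2], [0.22, 2.44], [-1.43, 4.57], [0, 2.65], [-2.85, 2.85]. Speed limits (rad/s): [2.79, 2.79, 3.14, 3.14, 3.14, 3.14].

INTERFACE

Orientations are given as a unit quaternion [w, x, y, z].
In Python, from station import * gives the robot as it stands.
- The arm moves only by the tool servo_tool, never from a script. Its argument "targets" is a list of rows, each a list of 4 numbers: the shift along the tool's x, y, z in cm, then the turn about the tool's z in rad. A call has 1 to 8 rows; each row shifts and turns the commanded pose from where the row before left it, along the tool's axes as they then stand; what a row does not reach is not made up. A row lasts 1/10 s, in which the tool goes at most 50 mm and 8.59 degrees, less where a joint would pass 70% of its speed; a pose out of reach is approached as far as the arm can. A call is refused whole if a number of a shift passes 5 or a number of a turn 0.15, either way. A call with a gripper value outside its range is refused whole. "fingers" is the finger opening in cm, from 0 to 8.54, set as the call begins (left out, the last holds). The fingers move at their own pace and stop on an object; "squeeze" is the grip in N (left out, the last holds). Time passes only in rows, so rows that do not move let the fingers close. It gives the time, the measured TCP pose, the force, the opening and the grip force at its end, in the units of the state.
- read_state(): the state, without advancing time (a new reading comes with each control period).
- camera(name): name is "scene" or "side" or "wrist"; returns (picture, depth): 400x640x3 uint8, blue, green, red; 400x640 float32, m along the optical axis (not along the pixel's ray), 0 where there is no reading.
- camera_info(name): a dict with "camera_matrix" (3x3 intrinsics, pixels), "k1" (the pictures are not rectified: a ray, as slopes to the right and down, at radius r is drawn at 1 + k1 r^2 times it, then the intrinsics apply), "world_to_cam" (4x4, takes a point from world to camera coordinates). Camera axes: x right, y up, looking along -z (the intrinsics and any distortion apply to the point x, -y, -z); pixel columns grow to the right and rows downward; lengths in m; the calibration is good to about 2 mm. A picture is of the moment at which its call begins: read the wrist's pose just before it. camera_info takes no time and is no camera call; for the wrist camera it gives the pose at the moment of the call.
- close_job(): hands the job in; it is judged then, once.
The state is a dict: "t": time; "joints": joint angles; "qvel": joint speeds; "tau": joint torques, N m; "tcp_pos": TCP position; "tool_rot": TCP orientation; "contact_force": force on the tool from outside, world axes, zero at the start; "ft_torque": the same for the moment, N m; "width": finger opening in m; "grasp_force": force on a finger pad.
Only numpy, scipy, OpenCV 4.12 (cv2) and the standard library are available. Lean on these libraries where they do the work, as an engineer would, in place of code of your own. Each camera call takes 0.05 s, during which the arm holds its last target. There are 200 camera calls.

## Working session

There is one attempt and no reset: what is moved stays moved. The work goes in short steps, Python scripts to look and compute and a tool call to move; the robot and the scene stay as the last step left them, time stands still between calls to the robot, and variables do not carry over. Pictures are saved under pics/ and viewed, at most 10 in all, crops included, and the job is handed in when it is done.

Besides the shell and the picture viewer there is one more tool, called after "Request:" as a command line: name --pt "numbers of a row" for each row, then --argument value for the rest. servo_tool: Moves the arm, as the interface text tells. Its arguments: {"type":"object","properties":{"targets":{"type":"array"},"fingers":{"type":"number"},"squeeze":{"type":"number"}},"required":["targets"]}

```bash
mkdir -p pics
cat > h.py <<'E'
from station import *
import numpy as np, cv2
from scipy.spatial.transform import Rotation as R
def cloud(name):
    info=camera_info(name); p,d=camera(name)
    K=np.array(info["camera_matrix"]);k1=info["k1"];W=np.array(info["world_to_cam"])
    v,u=np.mgrid[0:p.shape[0],0:p.shape[1]]
    xd=(u-K[0,2])/K[0,0];yd=(v-K[1,2])/K[1,1]
    x,y=xd.copy(),yd.copy()
    for _ in range(8):
        s=1+k1*(x*x+y*y);x=xd/s;y=yd/s
    C=np.stack([x*d,-y*d,-d],-1)
    M=np.linalg.inv(W)
    P=C@M[:3,:3].T+M[:3,3]
    P[d==0]=np.nan
    return p,d,P
E
python3 - <<'E'
from h import *
for n in ["scene","side","wrist"]:
    p,d,P=cloud(n); cv2.imwrite(f"pics/{n}0.png",p); np.savez(f"{n}0.npz",p=p,d=d,P=P)
    print(n,(d>0).mean(),np.linalg.inv(camera_info(n)["world_to_cam"]).round(3).tolist())
print(read_state())
E
```

```text
scene 0.99609375 [[0.709, 0.446, -0.546, -0.098], [-0.705, 0.423, -0.569, -0.436], [-0.023, 0.789, 0.614, 0.804], [0.0, 0.0, 0.0, 1.0]]
side 0.995859375 [[-0.996, 0.042, -0.078, 0.416], [-0.088, -0.606, 0.791, 1.15], [-0.014, 0.795, 0.607, 0.839], [0.0, 0.0, 0.0, 1.0]]
wrist 0.99152734375 [[0.447, 0.864, 0.234, 0.338], [-0.895, 0.432, 0.115, -0.53], [-0.002, -0.26, 0.965, 0.372], [0.0, 0.0, 0.0, 1.0]]
{'t': 0.15, 'joints': array([-1.28647584e+00,  5.28246620e-01,  1.43360528e+00, -2.37048790e-05,
        1.18140353e+00, -1.78519886e-01]), 'qvel': array([-0.00014385, -0.00252015, -0.00226947,  0.00018679, -0.00142549,
        0.00062085]), 'tau': array([ 1.04524985e-03, -4.42743838e+01, -1.78277493e+01, -2.26018606e-04,
        5.60355373e-03, -4.01407931e-06]), 'tcp_pos': array([ 0.27891963, -0.55873381,  0.24956295]), 'tool_rot': array([-8.29644385e-04,  9.73340272e-01,  2.29364389e-01, -5.49061953e-05]), 'contact_force': array([ 0.47230254,  0.33186569, -0.57944893]), 'ft_torque': array([ 0.03227432, -0.01762922, -0.02115728]), 'grasp_force': 0.0, 'width': 0.08551084643019924}
```

View pics/scene0.png

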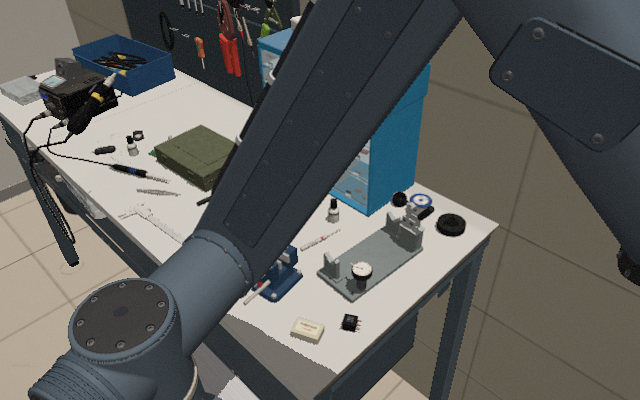

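View pics/side0.png

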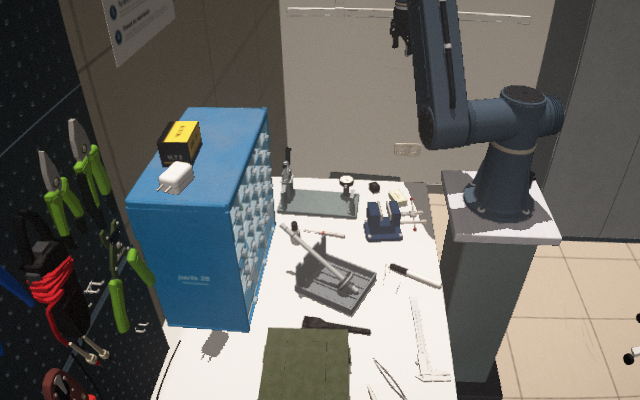

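Side view: the rotor runs from its wheel at about (350,288) to its tail at (283,227) in the rack, and the stand is at (318,203) with the gauge at (347,182) and the clamp at (288,165). A blue cabinet is behind and a vise sits at (383,220). The scene view shows the stand at (370,260), but the arm hides the rack.

Run:
```python
from h import *
z=np.load("side0.npz");P=z["P"];p=z["p"]
for uv in [(283,227),(300,242),(320,258),(340,275),(350,288),(322,300),(372,282),(300,283),(318,190),(350,215),(283,208),(347,182),(288,165),(285,200),(345,200),(383,220),(265,230),(250,320),(268,120),(294,228),(385,185)]:
    print(uv,P[uv[1],uv[0]].round(3))
cv2.imwrite("pics/sidecrop.png",np.hstack([cv2.resize(p[140:320,265:405],None,fx=3.2,fy=3.2,interpolation=2)]))
z=np.load("scene0.npz");q=z["p"]
cv2.imwrite("pics/scenecrop.png",cv2.resize(q[170:340,290:470],None,fx=3.5,fy=3.5,interpolation=2))
Q=z["P"]
for uv in [(332,265),(345,290),(361,268),(405,245),(412,210),(375,265),(322,273),(350,298),(422,232)]: print('sc',uv,Q[uv[1],uv[0]].round(3))
```

```text
(283, 227) [0.587 0.31  0.124]
(300, 242) [0.545 0.332 0.099]
(320, 258) [0.497 0.351 0.069]
(340, 275) [0.449 0.376 0.042]
(350, 288) [0.425 0.389 0.014]
(322, 300) [0.487 0.426 0.01 ]
(372, 282) [0.374 0.36  0.008]
(300, 283) [0.541 0.389 0.022]
(318, 190) [ 0.536 -0.012  0.001]
(350, 215) [0.436 0.113 0.011]
(283, 208) [0.625 0.1   0.015]
(347, 182) [0.448 0.033 0.066]
(288, 165) [0.619 0.008 0.1  ]
(285, 200) [0.621 0.08  0.029]
(345, 200) [0.453 0.045 0.011]
(383, 220) [0.347 0.16  0.036]
(265, 230) [0.639 0.274 0.081]
(250, 320) [0.641 0.494 0.006]
(268, 120) [ 0.84  -0.786 -0.172]
(294, 228) [0.576 0.221 0.046]
(385, 185) [ 0.334 -0.056 -0.001]
sc (332, 265) [nan nan nan]
sc (345, 290) [0.423 0.035 0.009]
sc (361, 268) [0.45  0.017 0.066]
sc (405, 245) [0.611 0.025 0.013]
sc (412, 210) [0.619 0.023 0.112]
sc (375, 265) [0.517 0.034 0.013]
sc (322, 273) [0.425 0.103 0.007]
sc (350, 298) [0.413 0.011 0.012]
sc (422, 232) [ 0.629 -0.002  0.058]
```

View pics/sidecrop.png

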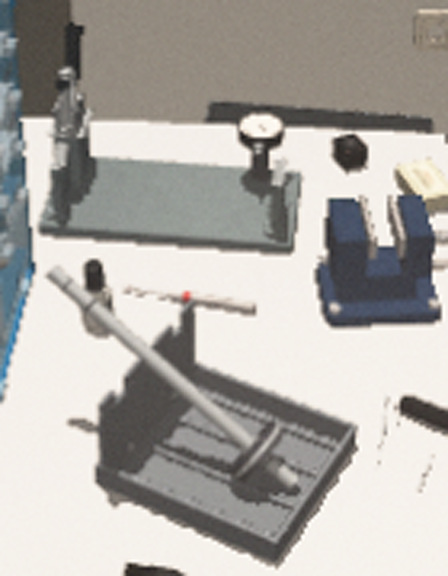

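View pics/scenecrop.png

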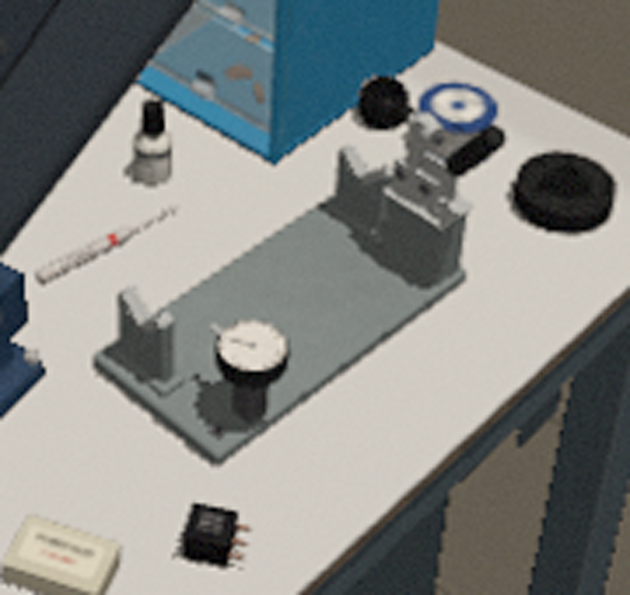

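The side crop shows the rotor clearly, with the wheel at the near end and the tail over the middle notch. In the scene crop the stand's two V rests are at about (145,335) and (370,190), the gauge at (250,350), and the clamp handle at (475,150). The tool can only point down, so I'll grip the rotor at its tilt. Then I'll level it by pressing the wheel on the bench next to the rack.

Run:
```python
from h import *
z=np.load("side0.npz");P=z["P"]
# shaft: tube around estimated line
a=np.array([.587,.31,.124]);b=np.array([.449,.376,.042])
Q=P.reshape(-1,3);Q=Q[~np.isnan(Q).any(1)]
for it in range(4):
    d=(a-b)/np.linalg.norm(a-b);t=(Q-b)@d;r=np.linalg.norm((Q-b)-t[:,None]*d,axis=1)
    m=(r<.010)&(t>.02)&(t<.17)&(Q[:,2]>.02)
    S=Q[m];c=S.mean(0);dd=np.linalg.svd(S-c)[2][0];dd*=np.sign(dd[0]);b=c-dd*.08;a=c+dd*.08
print("shaft surf centroid",c,"dir",dd,"pitch",np.degrees(np.arcsin(dd[2])),"yaw",np.degrees(np.arctan2(dd[1],dd[0])),m.sum())
t=(Q-c)@dd;r=np.linalg.norm((Q-c)-t[:,None]*dd,axis=1)
tt=t[(r<.012)];print("extent",np.histogram(tt,bins=np.arange(-.2,.15,.01)))
tt=np.sort(tt[(tt<.15)&(tt>0)]);print(tt[-8:])
v=np.array([.416,1.15,.839])-c;v/=np.linalg.norm(v);v-=v@dd*dd;v/=np.linalg.norm(v);print("axis centroid approx",c-v*.0047, "view perp",v)
# stand
S=np.load("scene0.npz")["P"].reshape(-1,3)
for n,C in (("side",Q),("scene",S)):
    m=(C[:,2]>.006)&(C[:,2]<.017)&(C[:,0]>.38)&(C[:,0]<.66)&(C[:,1]>-.03)&(C[:,1]<.13)
    X=C[m];rc=cv2.minAreaRect((X[:,:2]*1000).astype(np.float32));print(n,rc,np.median(X[:,2]))
    # near rest+ far rest tops
    m=(C[:,2]>.045)&(C[:,2]<.08)&(C[:,0]>.38)&(C[:,0]<.68)&(C[:,1]>.045)&(C[:,1]<.12)
    for lo,hi in((.38,.5),(.55,.68)):
        k=m&(C[:,0]>lo)&(C[:,0]<hi);
        if k.sum():print(n,k.sum(),C[k].min(0).round(3),C[k].max(0).round(3),C[k].mean(0).round(3))
# rack rect
m=(Q[:,2]>.008)&(Q[:,2]<.024)&(Q[:,0]>.36)&(Q[:,0]<.6)&(Q[:,1]>.24)&(Q[:,1]<.47)
lab=Q[m];rc=cv2.minAreaRect((lab[:,:2]*1000).astype(np.float32));print("rack",rc)
# bench clutter map, top view 5mm cells of max height
H=np.zeros((60,70))
for x,y,zz in np.vstack([Q,S[~np.isnan(S).any(1)]]):
    i=int((x-.25)/.007);j=int((y+.05)/.01)
    if 0<=i<60 and 0<=j<62 and zz<.3: H[i,j]=max(H[i,j],zz)
for i in range(59,-1,-1): print("%.3f"%(.25+i*.007),"".join(" " if h<.004 else ("." if h<.012 else str(min(9,int(h*100)))) for h in H[i,:62][::-1]))
print(read_state()["tcp_pos"])
```

```text
shaft surf centroid [0.54390899 0.33133146 0.09768388] dir [ 0.78148125 -0.37236913  0.50062789] pitch 30.04154941147733 yaw -25.477400323513205 286
extent (array([32, 16, 27, 26, 23, 18,  1, 22, 23, 23, 22, 23, 22, 21, 23, 21, 32,
       25, 22, 23, 21, 23, 21, 21, 24, 21, 10,  0,  0,  0,  0, 12, 18,  1]), array([-2.00000000e-01, -1.90000000e-01, -1.80000000e-01, -1.70000000e-01,
       -1.60000000e-01, -1.50000000e-01, -1.40000000e-01, -1.30000000e-01,
       -1.20000000e-01, -1.10000000e-01, -1.00000000e-01, -9.00000000e-02,
       -8.00000000e-02, -7.00000000e-02, -6.00000000e-02, -5.00000000e-02,
       -4.00000000e-02, -3.00000000e-02, -2.00000000e-02, -1.00000000e-02,
        1.66533454e-16,  1.00000000e-02,  2.00000000e-02,  3.00000000e-02,
        4.00000000e-02,  5.00000000e-02,  6.00000000e-02,  7.00000000e-02,
        8.00000000e-02,  9.00000000e-02,  1.00000000e-01,  1.10000000e-01,
        1.20000000e-01,  1.30000000e-01,  1.40000000e-01]))
[0.12379182 0.12407968 0.12410606 0.12544332 0.12558967 0.12596264
 0.12869417 0.130285  ]
axis centroid approx [0.54433863 0.32792
[... 4171 characters left out ...]
 .  11         .88888888.       11121    
0.306    .           . .  ..  .11  .      .888888771      1121111   
0.299          .            . 111     .   .16566551      11112211   
0.292                         11           1556644       11111211   
0.285                 .       11    .       4466 5       2221211    
0.278 .. . . ..........      111     . .    5466658       21111     
0.271 .................     .11       ..    44667788      .1199     
0.264 ................      111            355667588    999999      
0.257 ...... . .            11             33466 44   99999  999   .
0.250 ....                 111               54  59999999   .9999   
[ 0.27891963 -0.55873381  0.24956295]
```

The shaft pitch measures 30.0°, as expected. The balance point is about (.473,.362,.049) with yaw -25.5°. I'll turn the tool and travel to a point above it.

Request:
servo_tool --pt "0 0 0 -0.14" --pt "0 0 0 -0.14" --pt "0 0 0 -0.14" --pt "0 0 0 -0.14" --pt "0 0 0 -0.14" --pt "0 0 0 -0.14" --pt "0 0 0 -0.14" --pt "0 0 0 -0.14" --fingers 5 --squeeze 20

```text
t: 0.95
tcp_pos: [0.279, -0.5589, 0.2499]
tool_rot: [-0.0, 0.701, 0.713, 0.0]
contact_force: [-1.0, 0.1, -0.2]
width: 0.0499
grasp_force: 0.0
```

Request:
servo_tool --pt "0 0 0 -0.14" --pt "0 0 0 -0.14" --pt "0 0 0 -0.14" --pt "0 0 0 -0.14" --pt "0 0 0 -0.14" --pt "0 0 0 -0.14" --pt "0 0 0 -0.14" --pt "0 0 0 -0.134"

```text
t: 1.75
tcp_pos: [0.279, -0.5589, 0.2499]
tool_rot: [-0.0, 0.218, 0.976, 0.0]
contact_force: [0.9, -0.4, -0.1]
width: 0.0499
grasp_force: 0.0
```

Request:
servo_tool --pt "0 4 0 0" --pt "0 4 0 0" --pt "0 4 0 0" --pt "0 4 0 0" --pt "0 4 0 0" --pt "0 4 0 0" --pt "0 4 0 0" --pt "0 4 0 0"

```text
t: 2.55
tcp_pos: [0.4171, -0.2687, 0.2502]
tool_rot: [-0.0, 0.221, 0.975, 0.0]
contact_force: [0.4, -0.2, -0.0]
width: 0.0503
grasp_force: 0.0
```

Request:
servo_tool --pt "1.38 3.72 0 0" --pt "1.38 3.72 0 0" --pt "1.38 3.72 0 0" --pt "1.38 3.72 0 0" --pt "1.38 3.72 0 0" --pt "1.38 3.72 0 0" --pt "1.38 3.72 0 0" --pt "1.38 3.72 0 0"

```text
t: 3.35
tcp_pos: [0.4449, 0.0474, 0.2503]
tool_rot: [0.0, 0.221, 0.975, 0.0]
contact_force: [-0.1, 0.2, 0.5]
width: 0.0498
grasp_force: 0.0
```

Request:
servo_tool --pt "1.38 3.72 0 0" --pt "1.38 3.72 0 0" --pt "1.38 3.72 0 0" --pt "1.38 3.72 0 0" --pt "1.38 3.72 0 0" --pt "1.38 3.72 0 0" --pt "1.38 3.72 0 0" --pt "1.38 3.72 0 0"

```text
t: 4.15
tcp_pos: [0.4732, 0.3636, 0.25]
tool_rot: [-0.0, 0.22, 0.975, -0.0]
contact_force: [0.7, 0.0, -0.1]
width: 0.0501
grasp_force: 0.0
```

Request:
servo_tool --pt "0 0 0 0" --pt "0 0 0 0"

```text
t: 4.35
tcp_pos: [0.4729, 0.3623, 0.2497]
tool_rot: [-0.0, 0.22, 0.976, -0.001]
contact_force: [-0.0, -0.1, -0.1]
width: 0.05
grasp_force: 0.0
```

Run:
```python
from h import *
s=read_state();print(s["tcp_pos"],s["joints"].round(2))
p,d,P=cloud("wrist");cv2.imwrite("pics/wrist1.png",p);np.savez("wrist1.npz",p=p,P=P)
Q=P.reshape(-1,3);Q=Q[~np.isnan(Q).any(1)]
c=np.array([.544,.329,.0977]);dd=np.array([.7815,-.3724,.5006])
for it in range(4):
    t=(Q-c)@dd;e=(Q-c)-t[:,None]*dd;r=np.linalg.norm(e,axis=1)
    m=(r<.011)&(t>-.11)&(t<-.0 if it<0 else t<.05)
    S=Q[m];c2=S.mean(0);dd=np.linalg.svd(S-c2)[2][0];dd*=np.sign(dd[0]);c=c2+dd*((.544-c2[0])/dd[0])
    print(m.sum(),c.round(4),dd.round(4),np.degrees(np.arctan2(dd[1],dd[0])),np.degrees(np.arcsin(dd[2])))
cam=np.linalg.inv(camera_info("wrist")["world_to_cam"])[:3,3];print(cam)
t=(Q-c)@dd;e=(Q-c)-t[:,None]*dd;r=np.linalg.norm(e,axis=1)
print(np.sort(t[(r<.012)])[[0,-1]],np.histogram(t[r<.012],bins=np.arange(-.2,.1,.01))[0])
# wheel inner face: points 15..26mm from axis
k=(r>.014)&(r<.027)&(t<-.1)&(t>-.16)&(Q[:,2]>.02);print(np.histogram(t[k],bins=np.arange(-.16,-.09,.004)))
```

```text
[0.47288333 0.36231017 0.24967754] [ 0.47  0.49  1.51 -0.    1.15 -0.66]
1595 [0.544  0.3262 0.0999] [ 0.7815 -0.3731  0.5   ] -25.517571489098604 30.00288522068381
1592 [0.544 0.326 0.1  ] [ 0.7819 -0.3723  0.4999] -25.462486339472306 29.994673155202992
1590 [0.544 0.326 0.1  ] [ 0.782  -0.3723  0.4999] -25.459611457413555 29.995266817658454
1590 [0.544 0.326 0.1  ] [ 0.782  -0.3723  0.4999] -25.459611457413555 29.995266817658454
[0.41356096 0.38947418 0.3724985 ]
[-0.22376921  0.05963022] [ 52 147  44  70  21   0 131  77  78  80  82  79  87  92  95  97 144 100
 103 105  98 109 110 109 111 117   0   0   0   0]
(array([  0,   0,   0,  59, 114, 142, 306,   0,   0,   0,   0,   0,   0,
         0,   0,   0,   0]), array([-0.16 , -0.156, -0.152, -0.148, -0.144, -0.14 , -0.136, -0.132,
       -0.128, -0.124, -0.12 , -0.116, -0.112, -0.108, -0.104, -0.1  ,
       -0.096, -0.092]))
```

View pics/wrist1.png

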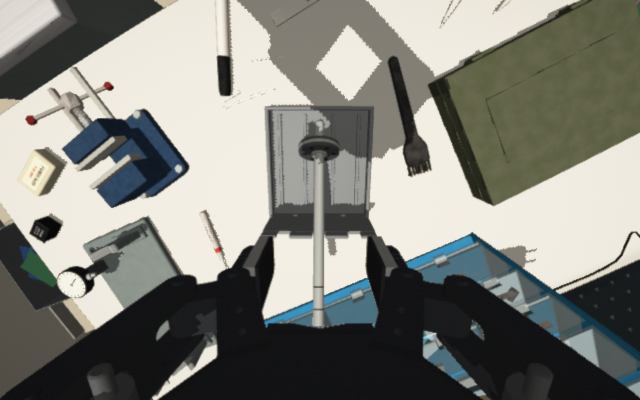

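The wrist view shows the rotor centred between the fingers, with the wheel at (319,148) and the shaft running to (319,325). The inner face, tail end and side view all agree on the balance point, about (.472,.3605,.0485). Descending to grip.

Request:
servo_tool --pt "0 -0.15 3 0" --pt "0 0 3 0" --pt "0 0 3 0" --pt "0 0 3 0" --pt "0 0 3 0" --pt "0 0 2.5 0" --pt "0 0 1.6 0" --pt "0 0 1 0"

```text
t: 5.2
tcp_pos: [0.4723, 0.3585, 0.048]
tool_rot: [-0.001, 0.222, 0.975, -0.001]
contact_force: [-0.2, -0.4, 0.5]
width: 0.0497
grasp_force: 0.0
```

Request:
servo_tool --pt "0 0 0 0" --pt "0 0 0 0" --pt "0 0 0 0" --pt "0 0 0 0" --pt "0 0 0 0" --pt "0 0 0 0" --pt "0 0 0 0" --fingers 0 --squeeze 20

```text
t: 5.9
tcp_pos: [0.4735, 0.3607, 0.0502]
tool_rot: [0.001, 0.22, 0.975, 0.0]
contact_force: [-0.0, -2.1, 5.8]
width: 0.0113
grasp_force: 21.6
```

Request:
servo_tool --pt "0 0 -0.5 0" --pt "0 0 -1 0" --pt "0 0 -1.5 0" --pt "0 0 -1.5 0" --pt "0 0 -0.5 0" --pt "0 0 0 0"

```text
t: 6.5
tcp_pos: [0.4737, 0.3611, 0.101]
tool_rot: [0.001, 0.221, 0.975, 0.001]
contact_force: [0.1, 1.0, -3.9]
width: 0.0109
grasp_force: 20.9
```

```bash
cat >> h.py <<'E'
def rotor(name="wrist"):
    """fit the shaft near the tool (tool vertical): returns TCP, pitch, yaw, x of the TCP along the rotor (tail end based)"""
    s=read_state();T=s["tcp_pos"]
    p,d,P=cloud(name);Q=P.reshape(-1,3);Q=Q[~np.isnan(Q).any(1)]
    w,x,y,z=s["tool_rot"];X=-R.from_quat([x,y,z,w]).as_matrix()[:,0];X[2]=0;X/=np.linalg.norm(X);Y=np.array([-X[1],X[0],0])
    L=Q-T;lx,ly,lz=L@X,L@Y,L[:,2]
    gray=np.ones(len(Q),bool)
    best=None
    for th in np.radians(np.arange(-10,45,1)):
        for off in (0,.004,.008):
            r=np.abs(-lx*np.sin(th)+lz*np.cos(th)-off)
            t=lx*np.cos(th)+lz*np.sin(th)
            m=(r<.004)&(abs(ly)<.006)&(t>.0)&(t<.15)&(lx>.03)|(r<.004)&(abs(ly)<.006)&(t<-.012)&(t>-.036)
            if best is None or m.sum()>best[0]: best=(m.sum(),th,off,m)
    m=best[3];c=Q[m].mean(0);dd=np.linalg.svd(Q[m]-c)[2][0];dd*=np.sign(dd@X)
    for _ in range(3):
        t=(Q-c)@dd;r=np.linalg.norm(Q-c-t[:,None]*dd,axis=1);k=(r<.0075)&((Q-T)@dd>-.037)&((Q-T)@dd<.16)&(((Q-T)@X>.025)|((Q-T)@X<-.014))
        c=Q[k].mean(0);dd=np.linalg.svd(Q[k]-c)[2][0];dd*=np.sign(dd@X)
    tT=(Q-T)@dd;r=np.linalg.norm(Q-c-((Q-c)@dd)[:,None]*dd,axis=1)
    tail=np.sort(tT[(r<.012)&(tT<.19)&(tT>.1)])[-5:] if ((r<.012)&(tT<.19)&(tT>.1)).any() else None
    kk=(r>.014)&(r<.027)&(tT<-.02)&(tT>-.07);wh=np.percentile(tT[kk],97) if kk.sum()>20 else None
    print("n",k.sum(),"TCP",T.round(4),"pitch",np.degrees(np.arcsin(dd[2])).round(2),"yaw",np.degrees(np.arctan2(dd[1],dd[0])).round(2),"tail t",tail,"inner face t",wh,"axis-line offset at TCP",(c-T+((T-c)@dd)*dd).round(4),"F",s["contact_force"],s["grasp_force"])
    return p,Q
E
python3 - <<'E'
from h import *
rotor(); print(read_state()["t"])
E
```

```text
n 1069 TCP [0.4737 0.3611 0.101 ] pitch 30.65 yaw -24.8 tail t None inner face t -0.04082813438545448 axis-line offset at TCP [-0.002   0.0007  0.0036] F [ 0.06010157  0.9877     -3.94261415] 20.926267504692078
6.55
```

Request:
servo_tool --pt "0.2 -1.5 0 0" --pt "0.2 -2 0 0" --pt "0.2 -2 0 0" --pt "0.2 -2 0 0" --pt "0.2 -2 0 0" --pt "0 -1 0 0" --pt "0 0 1 0" --pt "0 0 1 0"

```text
t: 7.35
tcp_pos: [0.4199, 0.2706, 0.0788]
tool_rot: [0.001, 0.221, 0.975, 0.001]
contact_force: [0.6, 0.4, -2.7]
width: 0.011
grasp_force: 21.0
```

Request:
servo_tool --pt "0 0 1 0" --pt "0 0 1 0" --pt "0 0 0.6 0" --pt "0 0 0.5 0" --pt "0 0 0.3 0" --pt "0 0 0.3 0" --pt "0 0 0.2 0"

```text
t: 8.05
tcp_pos: [0.423, 0.2706, 0.0421]
tool_rot: [0.004, 0.22, 0.976, 0.002]
contact_force: [4.9, -4.7, 9.7]
width: 0.0113
grasp_force: 21.5
```

Run:
```python
from h import *
rotor(); print(read_state()["t"])
```

```text
n 1164 TCP [0.423  0.2706 0.0421] pitch 24.45 yaw -24.97 tail t None inner face t -0.03966387531809706 axis-line offset at TCP [-0.002   0.0002  0.0043] F [ 4.90703751 -4.74587537  9.71234435] 21.488746404647827
8.1
```

It pivots as planned: the pitch is down to 24.5°. I'll keep lowering.

Request:
servo_tool --pt "0 0 0.3 0" --pt "0 0 0.3 0" --pt "0 0 0.3 0" --pt "0 0 0.3 0" --pt "0 0 0.2 0" --pt "0 0 0.1 0" --pt "0 0 0 0"

```text
t: 8.8
tcp_pos: [0.4205, 0.2706, 0.0259]
tool_rot: [0.002, 0.221, 0.975, 0.001]
contact_force: [4.0, -0.6, 2.5]
width: 0.011
grasp_force: 20.4
```

Run:
```python
from h import *
rotor(); print(read_state()["t"])
```

```text
n 1146 TCP [0.4205 0.2706 0.0259] pitch 3.45 yaw -25.88 tail t None inner face t -0.036763606113129656 axis-line offset at TCP [-0.0006 -0.0004  0.0054] F [ 3.97135635 -0.59229828  2.51616433] 20.42190581560135
8.85
```

Request:
servo_tool --pt "0 0 0.15 0" --pt "0 0 0.1 0" --pt "0 0 0.05 0" --pt "0 0 0 0"

```text
t: 9.25
tcp_pos: [0.4188, 0.2701, 0.0222]
tool_rot: [0.0, 0.22, 0.975, -0.0]
contact_force: [3.6, -0.3, 2.4]
width: 0.0112
grasp_force: 20.5
```

Request:
servo_tool --pt "0 0 -1 0" --pt "0 0 -2.5 0" --pt "0 0 -2.5 0" --pt "0 0 -2.5 0" --pt "0 0 -2.5 0" --pt "0 0 -2.5 0" --pt "0 0 -1 0" --pt "0 0 0 0" --squeeze 40

```text
t: 10.05
tcp_pos: [0.4175, 0.2701, 0.1679]
tool_rot: [-0.0, 0.22, 0.975, -0.0]
contact_force: [0.5, 0.5, -4.2]
width: 0.0107
grasp_force: 39.1
```

Run:
```python
from h import *
p,Q=rotor(); print(read_state()["t"]);cv2.imwrite("pics/wrist2.png",p)
```

```text
n 1059 TCP [0.4175 0.2701 0.1679] pitch 0.38 yaw -25.96 tail t None inner face t -0.03645729010781356 axis-line offset at TCP [-0.0003 -0.0006  0.0056] F [ 0.51823042  0.51925711 -4.16451114] 39.14275825023651
10.1
```

View pics/wrist2.png

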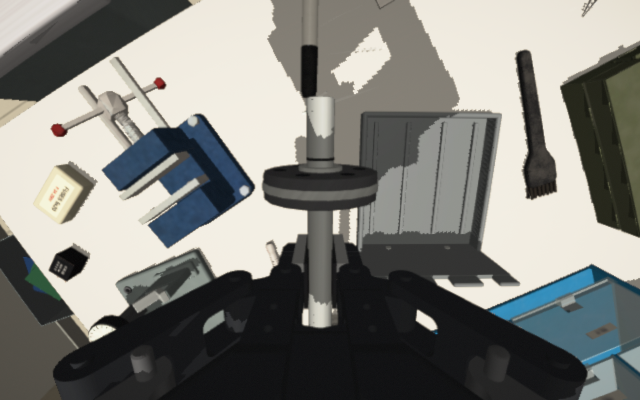

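The rotor now hangs level (pitch 0.4°) at z=0.168, clear of everything. Next I'll work out the stand's V rests from the stored clouds.

Run:
```python
from h import *
p,d,P=cloud("wrist");np.savez("wrist2.npz",P=P)
for n in ("side0","scene0","wrist1","wrist2"):
    C=np.load(n+".npz")["P"].reshape(-1,3)
    C=C[~np.isnan(C).any(1)]
    print(n)
    m=(C[:,2]>.005)&(C[:,2]<.016)&(C[:,0]>.40)&(C[:,0]<.645)&(C[:,1]>-.02)&(C[:,1]<.125)
    X=C[m]
    if len(X)>50:
        # +y edge of base: per x-bin max y ; robust line
        xs=np.arange(.425,.62,.01);ym=[np.sort(X[(abs(X[:,0]-x)<.005),1])[-3:].mean() if (abs(X[:,0]-x)<.005).sum()>5 else np.nan for x in xs]
        ym=np.array(ym);k=~np.isnan(ym)
        if k.sum()>4:
            for _ in range(3):
                f=np.polyfit(xs[k],ym[k],1);k=k&(abs(ym-np.polyval(f,xs))<.004)
            print(" +y edge yaw",np.degrees(np.arctan(f[0])).round(2),"y at .52",np.polyval(f,.52).round(4),k.sum())
        print(" base x near(min)",np.percentile(X[abs(X[:,1]-.06)<.03,0],[.5,2,98,99.5]).round(4))
    for lo,hi in((.415,.46),(.60,.65)):
        k=(C[:,2]>.050)&(C[:,2]<.073)&(C[:,0]>lo)&(C[:,0]<hi)&(C[:,1]>.048)&(C[:,1]<.125)
        X=C[k]
        if len(X)<5: continue
        print(" rest",lo,len(X),"x",np.percentile(X[:,0],[2,50,98]).round(4))
        for y in np.arange(.05,.12,.003):
            q=X[abs(X[:,1]-y)<.0015]
            if len(q): print("   y%.3f n%d zmax %.4f x %.4f"%(y,len(q),q[:,2].max(),np.median(q[:,0])))
```

```text
side0
 +y edge yaw -3.22 y at .52 0.1146 20
 base x near(min) [0.4171 0.4198 0.6192 0.6409]
 rest 0.415 45 x [0.4294 0.4345 0.4416]
   y0.053 n1 zmax 0.0585 x 0.4530
   y0.068 n1 zmax 0.0606 x 0.4384
   y0.071 n3 zmax 0.0669 x 0.4355
   y0.074 n4 zmax 0.0649 x 0.4326
   y0.077 n8 zmax 0.0699 x 0.4326
   y0.080 n5 zmax 0.0622 x 0.4297
   y0.083 n3 zmax 0.0633 x 0.4350
   y0.092 n1 zmax 0.0571 x 0.4292
   y0.095 n1 zmax 0.0638 x 0.4347
   y0.098 n1 zmax 0.0660 x 0.4374
   y0.101 n3 zmax 0.0640 x 0.4397
   y0.104 n9 zmax 0.0663 x 0.4344
   y0.107 n4 zmax 0.0676 x 0.4330
   y0.110 n1 zmax 0.0578 x 0.4313
 rest 0.6 59 x [0.6156 0.6258 0.6318]
   y0.050 n3 zmax 0.0697 x 0.6214
   y0.053 n1 zmax 0.0712 x 0.6258
   y0.059 n1 zmax 0.0655 x 0.6308
   y0.062 n4 zmax 0.0670 x 0.6277
   y0.065 n9 zmax 0.0690 x 0.6242
   y0.068 n5 zmax 0.0611 x 0.6241
   y0.071 n4 zmax 0.0613 x 0.6252
   y0.074 n1 zmax 0.0589 x 0.6289
   y0.077 n1 zmax 0.0569 x 0.6231
   y0.080 n2 zmax 0.0562 x 0.6227
   y0.083 n1 zmax 0.0550 x 0.6222
   y0.089 n3 zmax 0.0667 x 0.6262
   y0.092 n12 zmax 0.0675 x 0.6263
   y0.095 n
[... 2317 characters left out ...]
6 x 0.6221
   y0.092 n57 zmax 0.0668 x 0.6245
   y0.095 n5 zmax 0.0615 x 0.6239
wrist2
 +y edge yaw -4.41 y at .52 0.1097 3
 base x near(min) [0.4134 0.4141 0.5097 0.5116]
 rest 0.415 545 x [0.4267 0.4311 0.4372]
   y0.065 n3 zmax 0.0621 x 0.4271
   y0.068 n22 zmax 0.0673 x 0.4271
   y0.071 n59 zmax 0.0679 x 0.4306
   y0.074 n67 zmax 0.0652 x 0.4310
   y0.077 n52 zmax 0.0628 x 0.4312
   y0.080 n59 zmax 0.0591 x 0.4314
   y0.083 n44 zmax 0.0563 x 0.4311
   y0.086 n8 zmax 0.0545 x 0.4307
   y0.089 n9 zmax 0.0578 x 0.4278
   y0.092 n10 zmax 0.0611 x 0.4284
   y0.095 n13 zmax 0.0652 x 0.4284
   y0.098 n29 zmax 0.0673 x 0.4317
   y0.101 n60 zmax 0.0685 x 0.4311
   y0.104 n110 zmax 0.0654 x 0.4333
```

Request:
servo_tool --pt "-1.0 -0.9 0 0" --pt "-1.9 -1.7 0 0" --pt "-2.3 -2.1 0 0" --pt "-2.3 -2.1 0 0" --pt "-2.3 -2.1 0 0" --pt "-2.3 -2.1 0 0" --pt "-2.1 -1.7 0 0" --pt "-1.0 -0.9 0 0"

```text
t: 10.95
tcp_pos: [0.4981, 0.0791, 0.1662]
tool_rot: [-0.001, 0.222, 0.975, -0.0]
contact_force: [0.1, 0.1, -3.3]
width: 0.0107
grasp_force: 39.2
```

Request:
servo_tool --pt "0 0 0 -0.07" --pt "0 0 0 -0.09" --pt "0 0 0 -0.09" --pt "0 0 0 -0.09" --pt "0 0 0 -0.05" --pt "0 0 0 0" --pt "0 0 0 0"

```text
t: 11.65
tcp_pos: [0.4967, 0.082, 0.1667]
tool_rot: [-0.001, 0.028, 1.0, 0.0]
contact_force: [0.7, 0.1, -3.3]
width: 0.0105
grasp_force: 39.2
```

Run:
```python
from h import *
p,Q=rotor();s=read_state();T=s["tcp_pos"];print(s["t"],s["tool_rot"].round(4));cv2.imwrite("pics/wrist3.png",p)
# short tip & wheel along rotor x, relative to TCP
X=np.array([np.cos(np.radians(3.1)),-np.sin(np.radians(3.1)),0]);Y=np.array([-X[1],X[0],0])
L=Q-T;lx,ly,lz=L@X,L@Y,L[:,2]
k=(abs(ly)<.006)&(abs(lz)<.01)&(lx<-.055);print("short end lx min",np.sort(lx[k])[:5].round(4),k.sum())
k=(abs(ly)<.027)&(lz>.01)&(lz<.027)&(lx<-.03)&(lx>-.07);print("wheel lx",np.percentile(lx[k],[1,5,50,95,99]).round(4))
k=(abs(ly)<.003)&(abs(lz)<.012)&(lx<-.055)&(lx>-.08);print("short journal top z",np.median(lz[k]),"ly extents",[np.percentile(ly[(abs(lz)<.01)&(lx>a)&(lx<b)],[1,99]).round(4) for a,b in((-.078,-.06),(-.034,-.02))])
# near rest in world from this view
C=Q;k=(C[:,2]>.050)&(C[:,2]<.073)&(C[:,0]>.41)&(C[:,0]<.46)&(C[:,1]>.055)&(C[:,1]<.115);Z=C[k]
print(len(Z),np.percentile(Z[:,0],[2,50,98]).round(4))
for y in np.arange(.06,.115,.003):
    q=Z[abs(Z[:,1]-y)<.0015]
    if len(q): print("   y%.3f n%d zmax %.4f"%(y,len(q),q[:,2].max()))
```

```text
n 1063 TCP [0.4967 0.082  0.1667] pitch -0.09 yaw -3.24 tail t None inner face t -0.03672476180126589 axis-line offset at TCP [-0.     -0.0005  0.0055] F [ 0.73897641  0.07641022 -3.28933404] 39.15614604949951
11.7 [-7.000e-04  2.780e-02  9.996e-01  1.000e-04]
short end lx min [-0.0778 -0.0778 -0.0777 -0.0777 -0.0777] 1564
wheel lx [-0.0483 -0.0481 -0.0434 -0.0371 -0.0364]
short journal top z 0.005893859251882683 ly extents [array([-0.006 ,  0.0052]), array([-0.0061,  0.0052])]
267 [0.4274 0.4322 0.4373]
   y0.063 n10 zmax 0.0638
   y0.066 n39 zmax 0.0663
   y0.069 n47 zmax 0.0685
   y0.072 n48 zmax 0.0661
   y0.075 n9 zmax 0.0634
   y0.096 n24 zmax 0.0671
   y0.099 n48 zmax 0.0677
   y0.102 n40 zmax 0.0662
   y0.105 n2 zmax 0.0619
```

View pics/wrist3.png

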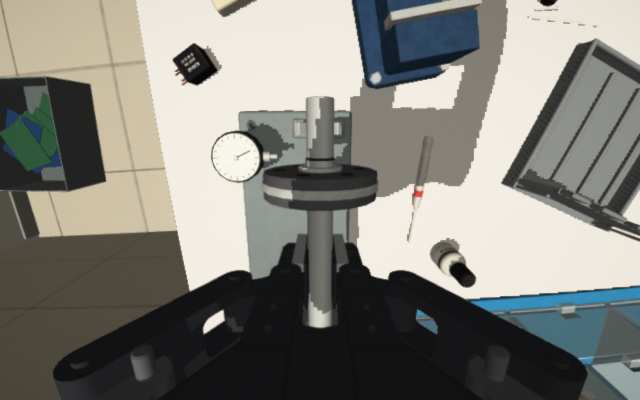

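The rotor is above the stand with the wheel beside the gauge at (236,156), and the short journal at (320,120) lines up with the near rest at (318,128). The position agrees with the target to within 1 mm, so I'll lower it.

Request:
servo_tool --pt "0 0 1 0" --pt "0 0 2 0" --pt "0 0 2 0" --pt "0 0 1.5 0" --pt "0 0 1 0" --pt "0 0 1 0" --pt "0 0 0.6 0" --pt "0 0 0 0" --squeeze 25

```text
t: 12.5
tcp_pos: [0.4971, 0.0819, 0.0756]
tool_rot: [-0.001, 0.027, 1.0, 0.0]
contact_force: [-0.3, 0.1, -3.3]
width: 0.0107
grasp_force: 39.2
```

Run:
```python
from h import *
p,Q=rotor();s=read_state();T=s["tcp_pos"];print(s["t"],s["contact_force"])
C=Q;k=(C[:,2]>.050)&(C[:,2]<.072)&(C[:,0]>.41)&(C[:,0]<.46)&(C[:,1]>.055)&(C[:,1]<.115);Z=C[k]
print(np.percentile(Z[:,0],[2,50,98]).round(4))
k=(C[:,2]>.069)&(C[:,2]<.085)&(abs(C[:,0]-.43)<.006);print("shaft y near rest",np.percentile(C[k,1],[2,98]).round(4))
for y in np.arange(.06,.115,.003):
    q=Z[abs(Z[:,1]-y)<.0015]
    if len(q): print("   y%.3f n%d zmax %.4f"%(y,len(q),q[:,2].max()))
sp,d,P=cloud("side");cv2.imwrite("pics/side2.png",cv2.resize(sp[130:230,260:400],None,fx=5,fy=5,interpolation=2))
```

```text
n 1061 TCP [0.4971 0.0819 0.0756] pitch 0.13 yaw -3.24 tail t None inner face t -0.03679990905067357 axis-line offset at TCP [-0.     -0.0005  0.0055] F [-0.25095288  0.11792885 -3.28846152] 39.167819023132324
12.55 [-0.03506376 -0.33044583 -2.49482437]
[0.4273 0.4329 0.4504]
shaft y near rest [0.0796 0.0907]
   y0.063 n32 zmax 0.0710
   y0.066 n129 zmax 0.0709
   y0.069 n167 zmax 0.0702
   y0.072 n174 zmax 0.0706
   y0.075 n144 zmax 0.0717
   y0.078 n76 zmax 0.0715
   y0.090 n2 zmax 0.0710
   y0.093 n134 zmax 0.0715
   y0.096 n175 zmax 0.0704
   y0.099 n167 zmax 0.0710
   y0.102 n122 zmax 0.0720
   y0.105 n17 zmax 0.0712
   y0.108 n1 zmax 0.0691
```

View pics/side2.png

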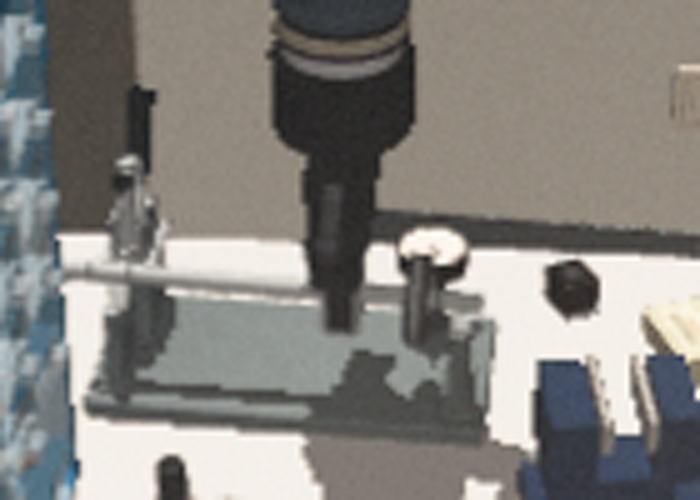

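The rotor is level over both rests and the clamp is open. Now the last slow lowering.

Request:
servo_tool --pt "0 0 0.5 0" --pt "0 0 0.4 0" --pt "0 0 0.2 0" --pt "0 0 0.1 0" --pt "0 0 0.1 0" --pt "0 0 0.05 0" --pt "0 0 0 0"

```text
t: 13.3
tcp_pos: [0.4974, 0.0819, 0.0628]
tool_rot: [-0.0, 0.027, 1.0, 0.0]
contact_force: [0.1, -0.5, -3.4]
width: 0.0106
grasp_force: 39.2
```

Run:
```python
from h import *
rotor()
```

```text
n 1068 TCP [0.4974 0.0819 0.0628] pitch 0.22 yaw -3.22 tail t None inner face t -0.03673956229280303 axis-line offset at TCP [-0.0001 -0.0006  0.0056] F [ 0.1336123  -0.54647363 -3.4456996 ] 39.16755974292755
```

Request:
servo_tool --pt "-0.0 0 0.05 0" --pt "0 0 0.05 0" --pt "0 0 0.05 0" --pt "0 0 0 0"

```text
t: 13.75
tcp_pos: [0.4974, 0.0819, 0.0613]
tool_rot: [0.0, 0.027, 1.0, -0.0]
contact_force: [0.4, -0.6, -1.8]
width: 0.0104
grasp_force: 39.2
```

Request:
servo_tool --pt "0 0 0.05 0" --pt "0 0 0.05 0" --pt "0 0 0 0"

```text
t: 14.05
tcp_pos: [0.4975, 0.0817, 0.0608]
tool_rot: [0.0, 0.027, 1.0, -0.0]
contact_force: [-0.7, -0.9, 3.6]
width: 0.0104
grasp_force: 39.8
```

Request:
servo_tool --pt "0 0 0 0" --pt "0 0 0 0" --pt "0 0 0 0" --pt "0 0 0 0" --fingers 3

```text
t: 14.45
tcp_pos: [0.4974, 0.082, 0.0602]
tool_rot: [0.0, 0.027, 1.0, 0.0]
contact_force: [-0.8, 0.2, -0.3]
width: 0.0301
grasp_force: 0.0
```

Run:
```python
from h import *
p,Q=rotor();s=read_state();T=s["tcp_pos"];print(s["width"])
X=np.array([np.cos(np.radians(3.1)),-np.sin(np.radians(3.1)),0]);Y=np.array([-X[1],X[0],0])
L=Q-T;lx,ly,lz=L@X,L@Y,L[:,2]
k=(abs(ly)<.005)&(abs(lz)<.012)&(lx<-.055)&(Q[:,2]>.06);e=np.sort(lx[k])[:5].mean();print("short end world",T+e*X,"top z",np.median(Q[k,2]), "journal_short x", (T+(e+.014)*X)[:2])
```

```text
n 1049 TCP [0.4974 0.082  0.0602] pitch -0.27 yaw -2.82 tail t None inner face t -0.036632863468483795 axis-line offset at TCP [-0.0001 -0.0016  0.0053] F [-0.76158472  0.16182456 -0.33065177] 0.0
0.029969874861742896
short end world [0.42011904 0.08618849 0.06023499] top z 0.0662095021241637 journal_short x [0.43409855 0.08543139]
```

The rotor is seated (short journal about 1.6 mm from the rest centre along x) and released. I'll lift off, close the fingers and look at the clamp from nearer.

Request:
servo_tool --pt "0 0 -1 0" --pt "0 0 -2 0" --pt "0 0 -2.5 0" --pt "0 0 -2.5 0" --pt "0 0 -2.5 0" --pt "0 0 -2.5 0" --pt "0 0 -2 0" --pt "0 0 -1 0"

```text
t: 15.3
tcp_pos: [0.4981, 0.082, 0.2228]
tool_rot: [0.002, 0.027, 1.0, -0.0]
contact_force: [0.1, -0.1, -0.5]
width: 0.03
grasp_force: 0.0
```

Request:
servo_tool --pt "0 0 -0.5 0" --pt "0 -1 0 0" --pt "0 -2 0 0" --pt "0 -2 0 0" --pt "0 -1.7 0 0" --pt "0 0 0 0" --pt "0 0 0 0" --fingers 0

```text
t: 16.0
tcp_pos: [0.493, 0.0146, 0.2244]
tool_rot: [-0.001, 0.028, 1.0, 0.0]
contact_force: [-0.3, 0.5, 0.1]
width: -0.0002
grasp_force: 0.0
```

Run:
```python
from h import *
s=read_state();print(s["t"],s["tcp_pos"],s["width"])
th=np.radians(-3.1);X=np.array([np.cos(th),np.sin(th),0]);Y=np.array([-X[1],X[0],0])
rt=np.array([.6248,.0748,0])
out=[]
for n in ("side","scene","wrist"):
    p,d,P=cloud(n)
    L=P-rt;lx=L@X;ly=L@Y;z=P[...,2]
    k=(abs(lx)<.03)&(ly<-.03)&(ly>-.13)&(z>.07)&(z<.16)
    print(n,k.sum())
    q=[]
    for h in np.arange(.075,.155,.006):
        m=k&(abs(z-h)<.003)
        if m.sum(): print("   z%.3f n%d x %s y %s"%(h,m.sum(),np.percentile(lx[m],[5,50,95]).round(3),np.percentile(ly[m],[5,50,95]).round(3)))
    # tail shaft
    m=(abs(ly)<.012)&(lx>.006)&(lx<.04)&(z>.04)&(z<.08);
    if m.sum(): print("  tail shaft",m.sum(),"y",np.median(ly[m]),"zmax",np.percentile(z[m],95),"xmax",lx[m].max())
    if n=="scene": cv2.imwrite("pics/scene4.png",cv2.resize(p[170:320,300:460],None,fx=3.5,fy=3.5,interpolation=2))
```

```text
16.0 [0.49304831 0.01460168 0.22435075] -0.00023358631674313396
side 190
   z0.075 n10 x [-0.008 -0.001  0.009] y [-0.054 -0.033 -0.03 ]
   z0.081 n17 x [-0.009 -0.002  0.01 ] y [-0.059 -0.032 -0.03 ]
   z0.087 n19 x [-0.008 -0.     0.01 ] y [-0.062 -0.038 -0.032]
   z0.093 n21 x [-0.008 -0.002  0.007] y [-0.06  -0.037 -0.03 ]
   z0.099 n11 x [-0.002  0.     0.006] y [-0.069 -0.035 -0.033]
   z0.105 n8 x [-0.005 -0.001  0.005] y [-0.066 -0.039 -0.034]
   z0.111 n12 x [-0.006 -0.003  0.   ] y [-0.075 -0.065 -0.034]
   z0.117 n19 x [-0.004 -0.001  0.006] y [-0.075 -0.07  -0.041]
   z0.123 n22 x [-0.005  0.002  0.007] y [-0.077 -0.05  -0.034]
   z0.129 n16 x [-0.005  0.001  0.008] y [-0.084 -0.078 -0.037]
   z0.135 n15 x [-0.004 -0.     0.009] y [-0.092 -0.085 -0.08 ]
   z0.141 n12 x [-0.005  0.002  0.01 ] y [-0.096 -0.088 -0.082]
   z0.147 n5 x [-0.     0.002  0.006] y [-0.091 -0.086 -0.085]
  tail shaft 38 y 0.0028643870291556245 zmax 0.06888880952671231 xmax 0.03307607420466055
scene 428
   z0.075 n39 x [-0.012 -0.01   0.009] y [-0.066 -0.049 -0.036]
   z0.081 n50 x [-0.013 -0.01   0
[... 575 characters left out ...]
0.001] y [-0.101 -0.096 -0.086]
   z0.141 n30 x [-0.009 -0.003  0.003] y [-0.1   -0.096 -0.089]
   z0.147 n3 x [-0.005 -0.003 -0.002] y [-0.098 -0.097 -0.094]
  tail shaft 45 y -0.005481266626851983 zmax 0.06750380459578387 xmax 0.02984873681021835
wrist 133
   z0.075 n3 x [0.008 0.008 0.008] y [-0.067 -0.067 -0.066]
   z0.087 n2 x [-0.004 -0.003 -0.002] y [-0.064 -0.064 -0.063]
   z0.093 n29 x [-0.004 -0.003  0.008] y [-0.068 -0.063 -0.062]
   z0.099 n25 x [-0.006 -0.004  0.002] y [-0.069 -0.066 -0.063]
   z0.105 n41 x [-0.007 -0.005  0.   ] y [-0.072 -0.068 -0.066]
   z0.111 n31 x [-0.007 -0.004  0.   ] y [-0.072 -0.07  -0.067]
   z0.117 n2 x [-0.005 -0.005 -0.004] y [-0.072 -0.072 -0.072]
```

View pics/scene4.png

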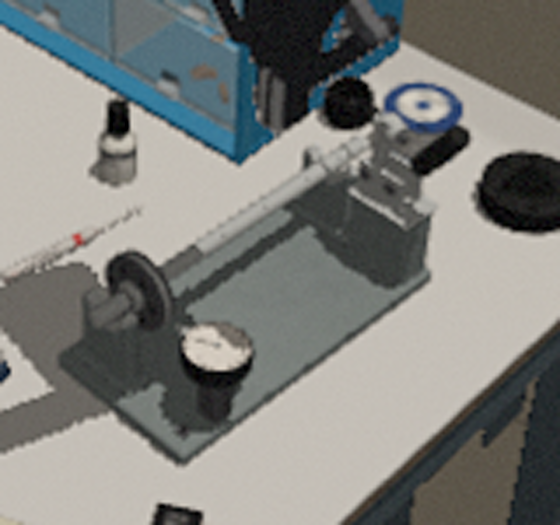

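The scene view shows the wheel at (135,290) beside the gauge, the tail in its V, and the handle at (440,150) with the clamp open. The heights match the clamp model, so I'll move over the handle.

Request:
servo_tool --pt "-1.5 0 0 0" --pt "-2.5 0 0 0" --pt "-2.5 0 0 0" --pt "-2.5 0 0 0" --pt "-2.3 0 0 0" --pt "-1.5 0 0 0" --pt "0 0 0 0" --pt "0 0 0 0"

```text
t: 16.95
tcp_pos: [0.6206, 0.0088, 0.2247]
tool_rot: [-0.001, 0.027, 1.0, 0.0]
contact_force: [-1.0, 0.7, 0.9]
width: 0.0
grasp_force: 0.0
```

Request:
servo_tool --pt "0 0 2 0" --pt "0 0 2 0" --pt "0 0 1.5 0" --pt "0 0 0.8 0" --pt "0 0 0.4 0" --pt "0 0 0 0"

```text
t: 17.55
tcp_pos: [0.621, 0.0082, 0.1583]
tool_rot: [-0.0, 0.027, 1.0, 0.0]
contact_force: [-0.1, -0.3, -0.6]
width: 0.0
grasp_force: 0.0
```

Request:
servo_tool --pt "0 0 0.4 0" --pt "0 -0.5 0.3 0" --pt "0 -0.5 0.3 0" --pt "0 -0.4 0.35 0" --pt "0 -0.4 0.35 0" --pt "0 0 0 0"

```text
t: 18.15
tcp_pos: [0.6209, -0.0109, 0.1412]
tool_rot: [0.0, 0.028, 1.0, -0.0]
contact_force: [-0.1, 1.3, 2.0]
width: 0.0001
grasp_force: 0.6
```

Request:
servo_tool --pt "0 -0.3 0.4 0" --pt "0 -0.3 0.4 0" --pt "0 -0.25 0.45 0" --pt "0 -0.25 0.45 0" --pt "0 -0.15 0.5 0" --pt "0 -0.15 0.5 0" --pt "0 0 0 0"

```text
t: 18.85
tcp_pos: [0.6192, -0.0241, 0.1132]
tool_rot: [-0.001, 0.028, 1.0, 0.0]
contact_force: [0.3, -0.8, 0.7]
width: -0.0001
grasp_force: 0.2
```

Request:
servo_tool --pt "0 -0.1 0.3 0" --pt "0 0 0.2 0" --pt "0 0 0.1 0" --pt "0 0 0 0"

```text
t: 19.25
tcp_pos: [0.6192, -0.0248, 0.1085]
tool_rot: [-0.001, 0.027, 1.0, -0.0]
contact_force: [-1.6, -2.3, 3.4]
width: -0.0003
grasp_force: 2.1
```

Run:
```python
from h import *
s=read_state();print(s["t"],s["tcp_pos"],s["contact_force"])
th=np.radians(-3.1);X=np.array([np.cos(th),np.sin(th),0]);Y=np.array([-X[1],X[0],0]);rt=np.array([.6248,.0748,0])
p,d,P=cloud("scene");L=P-rt;lx=L@X;ly=L@Y;z=P[...,2]
for y in np.arange(-.14,.02,.008):
    m=(abs(lx)<.012)&(abs(ly-y)<.004)&(z>.06)&(z<.13)
    if m.sum():print("%.3f"%y,m.sum(),np.percentile(z[m],[10,50,95]).round(3))
```

```text
19.25 [ 0.61918688 -0.02484801  0.10845708] [-1.64823151 -2.3198206   3.4409682 ]
-0.132 17 [0.078 0.082 0.087]
-0.124 28 [0.08  0.086 0.089]
-0.116 70 [0.084 0.105 0.124]
-0.108 64 [0.083 0.1   0.123]
-0.100 41 [0.082 0.101 0.127]
-0.092 34 [0.081 0.1   0.121]
-0.084 19 [0.08  0.085 0.118]
-0.076 30 [0.063 0.067 0.085]
-0.068 65 [0.064 0.08  0.089]
-0.060 51 [0.066 0.082 0.09 ]
-0.052 36 [0.068 0.083 0.091]
-0.044 48 [0.071 0.083 0.09 ]
-0.036 44 [0.067 0.084 0.089]
-0.028 15 [0.077 0.084 0.086]
-0.020 33 [0.062 0.077 0.086]
-0.012 33 [0.062 0.08  0.09 ]
-0.004 56 [0.064 0.079 0.094]
0.004 18 [0.062 0.082 0.094]
0.012 15 [0.061 0.064 0.066]
```

The handle is nearly level. I'll press on until it reaches the stop.

Request:
servo_tool --pt "0 0 0.1 0" --pt "0 0 0.1 0" --pt "0 0 0 0"

```text
t: 19.6
tcp_pos: [0.6193, -0.0249, 0.1082]
tool_rot: [-0.0, 0.027, 1.0, -0.0]
contact_force: [-4.2, -1.3, 13.5]
width: -0.0001
grasp_force: 6.9
```

Request:
servo_tool --pt "0 0 0.1 0" --pt "0 0 0.05 0" --pt "0 0 0 0"

```text
t: 19.9
tcp_pos: [0.6193, -0.0249, 0.1079]
tool_rot: [-0.0, 0.027, 1.0, -0.0]
contact_force: [-5.8, -0.6, 19.8]
width: -0.0001
grasp_force: 10.3
```

Hard stop: the force rises to 20 N with no further movement. I'll lift away and check.

Request:
servo_tool --pt "0 0 -0.5 0" --pt "0 0 -1.5 0" --pt "0 0 -2.5 0" --pt "0 0 -2.5 0" --pt "0 0 -2.5 0" --pt "0 0 -2.5 0" --pt "0 0 -1 0" --pt "0 0 0 0"

```text
t: 20.7
tcp_pos: [0.6206, -0.0249, 0.2364]
tool_rot: [0.002, 0.027, 1.0, -0.0]
contact_force: [0.4, 0.8, 0.4]
width: 0.0003
grasp_force: 0.0
```

Request:
servo_tool --pt "1 -2 0 0" --pt "2 -2 0 0" --pt "2 -2 0 0" --pt "2 -2 0 0" --pt "1 -1 0 0" --pt "0 0 0 0" --pt "0 0 0 0" --pt "0 0 0 0"

```text
t: 21.5
tcp_pos: [0.5358, -0.1099, 0.2346]
tool_rot: [0.0, 0.027, 1.0, 0.0]
contact_force: [0.2, -0.3, 1.4]
width: -0.0003
grasp_force: 0.0
```

Run:
```python
from h import *
s=read_state();print(s["t"],s["tcp_pos"],s["contact_force"])
th=np.radians(-3.1);X=np.array([np.cos(th),np.sin(th),0]);Y=np.array([-X[1],X[0],0]);rt=np.array([.6248,.0748,0])
p,d,P=cloud("scene");L=P-rt;lx=L@X;ly=L@Y;z=P[...,2]
for y in np.arange(-.14,.02,.008):
    m=(abs(lx+.004)<.008)&(abs(ly-y)<.004)&(z>.07)&(z<.13)
    if m.sum():print("%.3f"%y,m.sum(),np.percentile(z[m],[50,95]).round(3))
for a in (-.17,-.14,-.12,-.09,-.05,-.02,.02):
    m=(abs(lx-a)<.008)&(abs(ly+.005)<.008)&(z>.055)&(z<.075)
    if m.sum():print("shaft top",a,np.percentile(z[m],90).round(4),np.median(ly[m]).round(4))
cv2.imwrite("pics/scene5.png",cv2.resize(p[170:320,300:460],None,fx=3.5,fy=3.5,interpolation=2))
```

```text
21.5 [ 0.53580575 -0.10985295  0.23463914] [ 0.22540784 -0.32507566  1.38006565]
-0.132 13 [0.083 0.088]
-0.124 29 [0.085 0.089]
-0.116 22 [0.086 0.089]
-0.108 24 [0.085 0.089]
-0.100 25 [0.085 0.089]
-0.092 23 [0.086 0.089]
-0.084 20 [0.085 0.089]
-0.076 12 [0.082 0.085]
-0.068 28 [0.084 0.088]
-0.060 27 [0.083 0.088]
-0.052 20 [0.081 0.09 ]
-0.044 26 [0.084 0.09 ]
-0.036 26 [0.084 0.088]
-0.028 12 [0.084 0.086]
-0.020 18 [0.084 0.085]
-0.012 21 [0.085 0.089]
-0.004 37 [0.088 0.095]
0.004 8 [0.091 0.094]
shaft top -0.17 0.0732 -0.006
shaft top -0.14 0.0668 -0.0052
shaft top -0.12 0.0667 -0.0062
shaft top -0.09 0.0673 -0.0058
shaft top -0.05 0.0667 -0.0058
shaft top -0.02 0.0677 -0.0057
shaft top 0.02 0.0664 -0.0056
```

View pics/scene5.png

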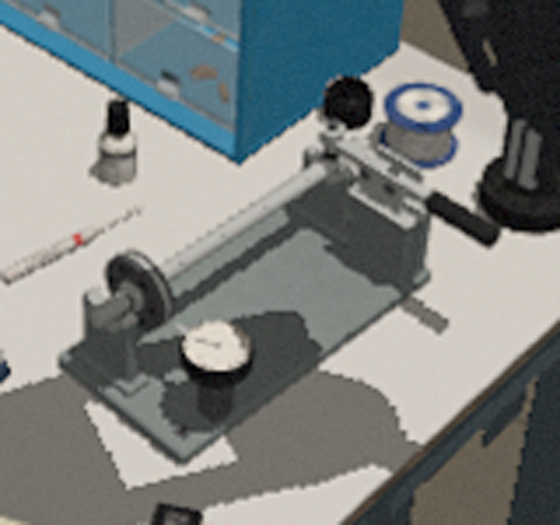

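The handle is level, with its top at 0.089 along its whole length. The clamp pad is on the tail at (340,145), the rotor is level in both rests, and the robot is clear. Handing in.

```bash
python3 -c "
from station import *
print(close_job())"
```

```text
the job is handed in; nothing more can be done
None
```

The rotor was gripped near its balance point, levelled and seated in both V rests, and the clamp handle was pressed to its stop; the job was handed in at about 21.5 s with the robot clear, but no verdict came back.

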